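# Unhook the light bar from its keyhole studs and set it on the charger

## Task

The rechargeable light bar hangs by its two keyholes on the studs of the sloping rail. Push it up the slope by its lower end until both stud heads stand in the wide ends of the keyholes, let go of it there, then lift it straight off the rail and lay it gently on the black charging dock, lamp side up, centred and lined up along the dock (either way round). Leave the mug and the pepper mill where they stand.

Things in the scene. Friction and masses are not known exactly. Their poses are not given: they have to be found in the camera images.
- rail: (all in mm) aluminium rail, 230 x 36 wide x 14 thick, fixed at 15 deg slope on a grey stand (foot 200 x 110 x 10). Origin: middle of its upper face, 90 above the worktop; x up the slope (away from the robot), y across, z out of the face. Steel studs at x = -85 and +85: neck 8 dia, head 16 dia, from 7 to 11 above the face. Space beside the rail is free above the foot.
- light_bar_center (a point): (mm) loose light bar, 232 x 44 wide, about 250 g (centre of mass within 10). Point: middle of its white housing (112 x 44 x 28 high), 14 above the bar's underside. x along the bar, up the slope; z out of the lamp face. Hung, it is at about x = -9, z = 14 in the rail's axes; free to lift at x = 11 to 19; 19 is the end of travel. Friction keeps it where it is pushed.
- lower_end (a point): middle of the outer face of the bar's lower end flange, the face to push (44 mm wide x 20 mm high, white), 10 mm above the bar's underside, at x = -120 mm from the housing's middle; axes as the bar's
- lower_keyhole (a point): (mm) middle of the wide part of the lower keyhole (x = -100 on the bar), at the bar's underside. It goes through a 5 thick steel ear: wide part 24 long x 22 wide, then towards the upper end a slot 16 long x 11 wide. The upper ear (to x = 112) has another like it, wide part at x = 56 to 82. Axes as the bar's.
- dock_top (a point): (mm) fixed charging dock: black pedestal 104 long x 40 wide, its top 21 above the worktop, on a grey foot 150 x 100 x 5. Point: middle of the pedestal's top; x along it, z up. The bar is 2 wider than it on each side, so fingers may pass beside it.
- mug: green and white mug, 78 x 113 x 101 mm high, bystander; origin at the middle of its underside
- pepper_mill: wooden pepper mill, 58 in diameter x 170 mm high, bystander; origin at the middle of its underside
Things that resemble listed ones, but are neither listed nor needed, are in the scene too. What is shaped like the part that bears light_bar_center but purple is not meant.

How it is judged:
By the outcome, as a careful person would: the job done as asked, in the order asked, and still so for the second after the job is handed in, with the robot touching nothing.
It also fails if it takes over 58 s, if anything falls off the work surface, if the arm or the gripper's body presses on something with over 40 N, if the wrist force passes 120 N, or if a joint passes its speed limit or range.

## Robot

A 6-joint arm with a two-finger parallel gripper is mounted at the origin on a cart in front of the work surface, level with it; the furniture and walls round the work are solid. World frame = base frame: x ahead of the robot, y to its left, z up, the work surface at z = 0. Lengths are in m, angles in rad, forces in N, time in s.
With the tool pointing down it reaches from about 0.3 to 0.875 m from the base axis. Payload 6.4 kg.
Tool frame: the origin (TCP) lies on the mounting face of the last link; the fingertips stand arm.tcp_to_tips ahead of it and the grasp point (between the pads) lies 147 mm ahead of it (arm.tcp_to_tips is the distance from the TCP to the fingertips, in m); z points along the fingers, y is the line along which they close (so a half turn about z gives the same grasp; the last joint's range is limited). The gripper opens to 88 mm and grips with 3 to 60 N. Pads are 18 mm wide; open, the fingers measure 123 mm over their backs; the gripper's body (75 mm by 187 mm) begins 45 mm behind the grasp point.
Start: joints at [-1.407, 0.181, 1.607, -0, 1.354, -0.206], TCP at [0.208, -0.536, 0.405] pointing down, gripper open.
Joint ranges: [-2.99, 2.99], [-0.89, 2.07], [0.3, 2.58], [-1.14, 4.28], [0, 2.63], [-3.12, 3.12]. Speed limits (rad/s): [2.57, 2.57, 3.01, 3.14, 3.14, 3.14].

## Interface

Orientations are given as a unit quaternion [x, y, z, w].
In Python, from plant import arm gives the robot as it stands.
- The arm moves only by the shell command python3 -m jog 'ROWS' [FORCE]. ROWS is JSON, a list of rows, each an object with "xyz": the shift along the tool's x, y, z in units of 25 mm (1.0 is 25 mm), a list of three; "turn": the turn, a rotation vector about the tool's x, y, z in units of 6 degrees (1.0 is 6 degrees), a list of three; "fingers": the opening, from 0 (shut) to 1 (fully open). A call has 1 to 20 rows; each row shifts and turns the commanded pose from where the row before left it, along the tool's axes as they then stand; what a row does not reach is not made up. A row lasts 1/8 s, in which the tool goes at most 62.5 mm and 10.7 degrees, less where a joint would pass 70% of its speed; a pose out of reach is approached as far as the arm can. A call is refused whole if a number of a shift passes 1 or a number of a turn 1, either way. A call with a gripper value outside its range is refused whole. The fingers move at their own pace and stop on an object; FORCE is the grip in N (left out, the last holds). Time passes only in rows, so rows that do not move let the fingers close. It gives the time, the measured TCP pose, the force, the opening and the grip force at its end, in the units of the state.
- arm.observe(): the state, without advancing time (a new reading comes with each control period).
- arm.read_camera(name): name is "scene" or "top" or "wrist"; returns (picture, depth): 400x640x3 uint8, red, green, blue; 400x640 float32, m along the optical axis (not along the pixel's ray), 0 where there is no reading.
- arm.camera_model(name): a dict with "K" (3x3 intrinsics, pixels), "R" (3x3) and "t" (3): a world point X has camera coordinates R X + t; the wrist camera has in their place "tool_from_camera" (4x4, takes a point from camera to tool coordinates, whose origin is the TCP and whose axes are the flange's). Camera axes: x right, y down, z forward; pixel columns grow to the right and rows downward; lengths in m; the calibration is good to about 2 mm. A picture is of the moment at which its call begins: read the wrist's pose just before it. camera_model takes no time and is no camera call.
- arm.close_job(): hands the job in; it is judged then, once.
The state is a dict: "t": time; "joints": joint angles; "joint_vel": joint speeds; "joint_efforts": joint torques, N m; "tcp_pos": TCP position; "eef_rot": TCP orientation; "force": force on the tool from outside, world axes, zero at the start; "ft_torque": the same for the moment, N m; "gripper_width": finger opening in m; "grasp_force": force on a finger pad.
Only numpy, scipy, OpenCV 4.12 (cv2) and the standard library are available. Lean on these libraries where they do the work, as an engineer would, in place of code of your own. Each camera call takes 0.05 s, during which the arm holds its last target. There are 200 camera calls.

## Working session

There is one attempt and no reset: what is moved stays moved. The work goes in short steps, Python scripts to look and compute and a shell command to move; the robot and the scene stay as the last step left them, time stands still between calls to the robot, and variables do not carry over. Pictures are saved under pics/ and viewed, at most 11 in all, crops included, and the job is handed in when it is done.

```bash
mkdir -p pics; ls
cat > h.py <<'E'
import numpy as np, cv2
from plant import arm
from scipy.spatial.transform import Rotation as Rn
def snap(n):
    s=arm.observe(); im,d=arm.read_camera(n); m=arm.camera_model(n)
    K=np.array(m["K"])
    if n=="wrist":
        T=np.eye(4);T[:3,:3]=Rn.from_quat(s["eef_rot"]).as_matrix();T[:3,3]=s["tcp_pos"]
        W=T@np.array(m["tool_from_camera"])
    else:
        W=np.eye(4);R=np.array(m["R"]);W[:3,:3]=R.T;W[:3,3]=-R.T@np.array(m["t"])
    return im,d,K,W
def cloud(d,K,W):
    v,u=np.mgrid[:d.shape[0],:d.shape[1]]
    P=np.stack([(u-K[0,2])/K[0,0]*d,(v-K[1,2])/K[1,1]*d,d],-1)
    return P@W[:3,:3].T+W[:3,3]
E
python3 - <<'E'
from h import *
print(arm.observe(), arm.tcp_to_tips)
for n in("scene","top"):
    im,d,K,W=snap(n); cv2.imwrite(f"pics/{n}0.png",im[:,:,::-1]); np.savez(f"{n}0.npz",im=im,d=d,K=K,W=W)
    print(n,W.round(3).tolist(),K[0,0])
E
```

```text
pics
{'t': 0.0, 'joints': array([-1.40728790e+00,  1.81551509e-01,  1.60800990e+00, -9.04703039e-06,
        1.35381482e+00, -2.06253540e-01]), 'joint_vel': array([ 0.00057754,  0.0010303 ,  0.00127643, -0.00145527, -0.00187222,
       -0.00038788]), 'joint_efforts': array([-1.63606455e-03, -4.33870375e+01, -3.41853011e+01,  7.00190244e-02,
        3.87665781e-02, -1.28355668e-04]), 'tcp_pos': array([ 0.2077986 , -0.5358636 ,  0.40380309]), 'eef_rot': array([ 9.82957566e-01,  1.83830435e-01,  1.46427990e-05, -8.91680022e-04]), 'force': array([-0.19553675,  0.21688269,  0.41378453]), 'ft_torque': array([-0.00487606,  0.02289174, -0.05363341]), 'grasp_force': 0.0, 'gripper_width': 0.08807914577470347} 0.166
scene [[0.747, -0.268, 0.608, -0.261], [-0.665, -0.296, 0.686, -1.022], [-0.004, -0.917, -0.399, 0.669], [0.0, 0.0, 0.0, 1.0]] 469.3690258379436
top [[-0.031, -0.788, 0.614, -0.503], [-0.999, 0.017, -0.029, 0.05], [0.012, -0.615, -0.788, 1.539], [0.0, 0.0, 0.0, 1.0]] 479.6381682024546
```

View pics/scene0.png

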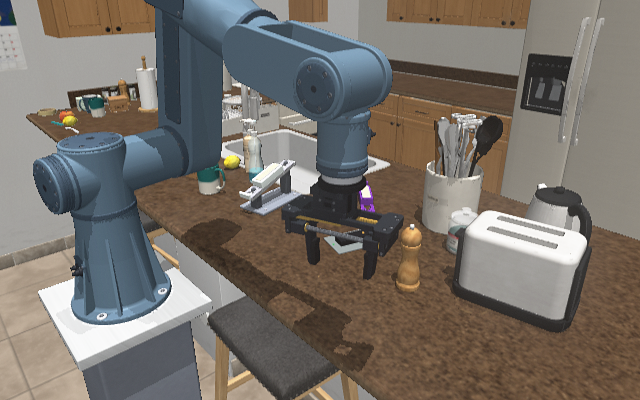

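View pics/top0.png

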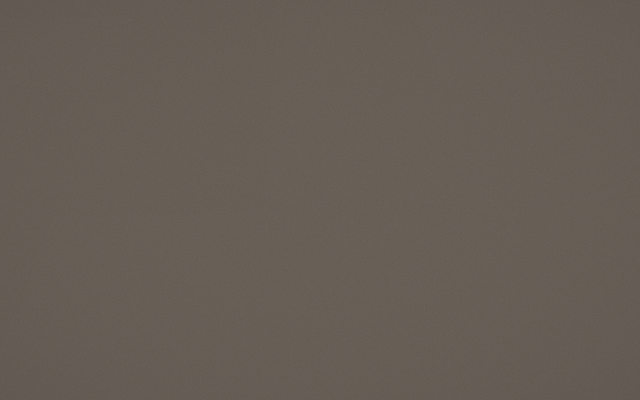

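The scene view shows the hung bar at about (268,177), the dock behind the gripper near (345,243), a purple decoy at (367,195), the mug at (210,180) and the mill at (408,258). The top view is blank.

Run:
```python
from h import *
z=np.load("top0.npz");print("top depth",z['d'].min(),z['d'].max())
z=np.load("scene0.npz");P=cloud(z['d'],z['K'],z['W'])
for u,v in[(268,177),(258,185),(285,165),(345,243),(367,195),(210,180),(408,258),(265,207),(250,300)]:print(u,v,P[v,u].round(3))
im,d,K,W=snap("wrist");cv2.imwrite("pics/w0.png",im[:,:,::-1]);np.savez("w0.npz",im=im,d=d,K=K,W=W)
print(np.array(arm.camera_model("wrist")["tool_from_camera"]).round(3).tolist(),K[0,0],W.round(3).tolist())
P=cloud(d,K,W);
for v in range(20,400,60):print([P[v,u].round(2).tolist() for u in range(20,640,150)])
c=z['im'][140:260,190:440];cv2.imwrite("pics/s0c.png",cv2.resize(c,None,fx=3.2,fy=3.2,interpolation=2)[:,:,::-1])
```

```text
top depth 0.0 0.22477397
268 177 [0.555 0.172 0.105]
258 185 [0.521 0.182 0.084]
285 165 [0.649 0.203 0.116]
345 243 [ 0.56  -0.188  0.007]
367 195 [ 0.813 -0.033  0.032]
210 180 [0.462 0.397 0.053]
408 258 [ 0.519 -0.441  0.089]
265 207 [0.528 0.16  0.009]
250 300 [ 0.44   0.155 -0.317]
[[0.001, -0.966, -0.26, 0.067], [1.0, 0.001, -0.0, -0.0], [0.0, -0.26, 0.966, 0.019], [0.0, 0.0, 0.0, 1.0]] 355.93636003325366 [[0.362, -0.9, -0.243, 0.27], [-0.932, -0.35, -0.092, -0.511], [-0.002, 0.26, -0.966, 0.385], [0.0, 0.0, 0.0, 1.0]]
[[0.14, 0.54, -0.94], [0.29, -0.34, 0.0], [0.34, -0.48, -0.0], [0.39, -0.62, 0.0], [0.45, -0.76, 0.0]]
[[0.11, -0.0, -0.27], [0.15, -0.02, -0.84], [0.29, -0.5, -0.0], [0.34, -0.65, 0.0], [0.4, -0.79, -0.0]]
[[0.06, -0.12, -0.14], [-0.01, -0.12, -0.7], [0.13, -0.55, -0.94], [0.29, -0.67, 0.0], [0.35, -0.82, -0.0]]
[[-0.04, -0.12, -0.16], [-0.29, -0.1, -0.94], [-0.08, -0.64, -0.94], [0.13, -1.17, -0.93], [0.29, -0.86, 0.0]]
[[0.22, -0.46, 0.32], [0.2, -0.48, 0.27], [-0.31, -0.73, -0.93], [0.24, -0.58, 0.27], [0.26, -0.58, 0.32]]
[[0.21, -0.47, 0.33], [0.22, -0.5, 0.32], [0.23, -0.53, 0.32], [0.24, -0.56, 0.32], [0.25, -0.58, 0.33]]
[[0.21, -0.48, 0.34], [0.22, -0.5, 0.34], [0.23, -0.53, 0.34], [0.24, -0.55, 0.34], [0.25, -0.57, 0.34]]
```

View pics/w0.png

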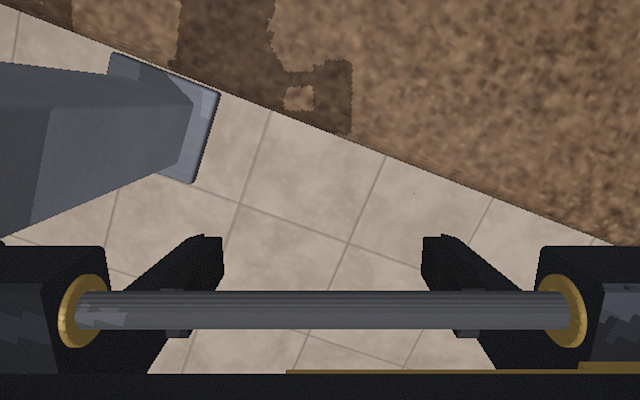

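View pics/s0c.png

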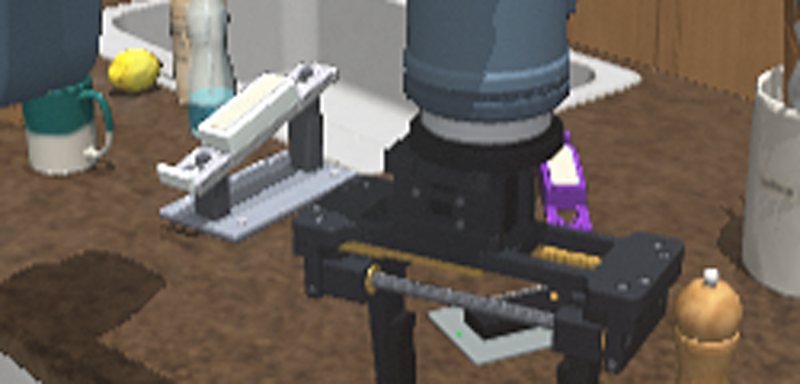

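The wrist view shows only worktop and the cart edge. In the zoomed view the bar, lower end to the left, hangs on the rail over its grey foot; the top camera is covered. I'll get rough poses from scene depth, then go and look from above.

Run:
```python
from h import *
z=np.load("scene0.npz");P=cloud(z['d'],z['K'],z['W']);im=z['im']
def box(a,b,c,dd,e,f):return (P[...,0]>a)&(P[...,0]<b)&(P[...,1]>c)&(P[...,1]<dd)&(P[...,2]>e)&(P[...,2]<f)
m=box(.42,.75,.08,.32,.05,.2)&(im.min(2)>90)
q=P[m];c=q.mean(0);w,V=np.linalg.eigh(np.cov((q-c).T));print(m.sum(),c,w**.5,V[:,2])
print('proj',np.percentile((q-c)@V[:,2],[1,99]))
m=box(.42,.75,.08,.32,-.01,.02)&(im.min(2)>110)
q=P[m];r=cv2.minAreaRect(q[:,:2].astype(np.float32)*1000);print('foot',r)
m=box(.45,.75,-.3,-.05,-.01,.02)&(im.min(2)>110);q=P[m];print('dockfoot',m.sum(),q.mean(0),cv2.minAreaRect(q[:,:2].astype(np.float32)*1000))
m=box(.45,.75,-.3,-.05,.01,.03)&(im.max(2)<60);q=P[m];print('ped',m.sum(),q.mean(0))
```

```text
844 [0.560621   0.18499708 0.09669787] [0.01191072 0.01498307 0.06391787] [-0.95242052 -0.18372508 -0.24318767]
proj [-0.13269107  0.10802069]
foot ((616.712646484375, 229.43255615234375), (287.7397155761719, 171.07186889648438), 10.425171852111816)
dockfoot 286 [ 0.54887429 -0.18846513  0.00585601] ((578.7423706054688, -181.77294921875), (102.68025970458984, 114.6903076171875), 73.36026000976562)
ped 166 [ 0.58256903 -0.18839414  0.01916853]
```

```bash
python3 -m jog '[{"xyz":[0.98,-0.5,0],"turn":[0,0,0],"fingers":1},{"xyz":[0.98,-0.5,0],"turn":[0,0,0],"fingers":1},{"xyz":[0.98,-0.5,0],"turn":[0,0,0],"fingers":1},{"xyz":[0.98,-0.5,0],"turn":[0,0,0],"fingers":1},{"xyz":[0.98,-0.5,0],"turn":[0,0,0],"fingers":1},{"xyz":[0.98,-0.5,0],"turn":[0,0,0],"fingers":1},{"xyz":[0.98,-0.5,0],"turn":[0,0,0],"fingers":1},{"xyz":[0.98,-0.5,0],"turn":[0,0,0],"fingers":1},{"xyz":[0.98,-0.5,0],"turn":[0,0,0],"fingers":1},{"xyz":[0.98,-0.5,0],"turn":[0,0,0],"fingers":1},{"xyz":[0.98,-0.5,0],"turn":[0,0,0],"fingers":1},{"xyz":[0.98,-0.5,0],"turn":[0,0,0],"fingers":1},{"xyz":[0.98,-0.5,0],"turn":[0,0,0],"fingers":1},{"xyz":[0.98,-0.5,0],"turn":[0,0,0],"fingers":1},{"xyz":[0.98,-0.5,0],"turn":[0,0,0],"fingers":1},{"xyz":[0.98,-0.5,0],"turn":[0,0,0],"fingers":1},{"xyz":[0.98,-0.5,0],"turn":[0,0,0.0],"fingers":1},{"xyz":[0,0,0],"turn":[0,0,0.86],"fingers":1},{"xyz":[0,0,0],"turn":[0,0,0.86],"fingers":1},{"xyz":[0,0,0],"turn":[0,0,0],"fingers":1}]'
python3 - <<'E'
from h import *
print(arm.observe()["joints"])
im,d,K,W=snap("wrist");cv2.imwrite("pics/w1.png",im[:,:,::-1]);np.savez("w1.npz",im=im,d=d,K=K,W=W)
E
```

```text
t: 2.65
tcp_pos: [0.5193, -0.1873, 0.4044]
eef_rot: [0.995, 0.095, -0.0, -0.0]
force: [-0.6, -0.0, 0.1]
gripper_width: 0.0879
grasp_force: 0.0
[-5.61180583e-01  1.30358768e-01  1.66520650e+00 -3.21249729e-05
  1.34668438e+00  8.18928581e-01]
```

View pics/w1.png

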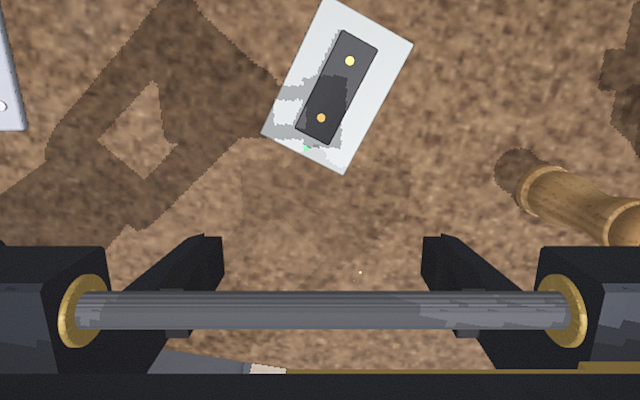

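The wrist view shows the dock pedestal centred at about (337,88) with two contacts, the mill at the right (600,205) and the rail's foot corner at the far left.

```bash
python3 -m jog '[{"xyz":[0.15,-0.95,-0.2],"turn":[0,0,0],"fingers":1},{"xyz":[0.15,-0.95,-0.2],"turn":[0,0,0],"fingers":1},{"xyz":[0.15,-0.95,-0.2],"turn":[0,0,0],"fingers":1},{"xyz":[0.15,-0.95,-0.2],"turn":[0,0,0],"fingers":1},{"xyz":[0.15,-0.95,-0.2],"turn":[0,0,0],"fingers":1},{"xyz":[0.15,-0.95,-0.2],"turn":[0,0,0],"fingers":1},{"xyz":[0.15,-0.95,-0.2],"turn":[0,0,0],"fingers":1},{"xyz":[0.15,-0.95,-0.2],"turn":[0,0,0],"fingers":1},{"xyz":[0.15,-0.95,-0.2],"turn":[0,0,0],"fingers":1},{"xyz":[0.15,-0.95,-0.2],"turn":[0,0,0],"fingers":1},{"xyz":[0.15,-0.95,-0.2],"turn":[0,0,0],"fingers":1},{"xyz":[0.15,-0.95,-0.2],"turn":[0,0,0],"fingers":1},{"xyz":[0.15,-0.95,-0.2],"turn":[0,0,0],"fingers":1},{"xyz":[0.15,-0.95,-0.2],"turn":[0,0,0],"fingers":1},{"xyz":[0.15,-0.95,-0.2],"turn":[0,0,0],"fingers":1},{"xyz":[0,0,0],"turn":[0,0,0],"fingers":1},{"xyz":[0,0,0],"turn":[0,0,0],"fingers":1}]'
python3 - <<'E'
from h import *
im,d,K,W=snap("wrist");cv2.imwrite("pics/w2.png",im[:,:,::-1]);np.savez("w2.npz",im=im,d=d,K=K,W=W)
z=np.load("w1.npz");P=cloud(z['d'],z['K'],z['W']);im=z['im']
m=np.zeros(im.shape[:2],bool);m[20:160,280:390]=1
r=lambda m:cv2.minAreaRect(P[m][:,:2].astype(np.float32)*1000)
a=m&(P[...,2]>.015)&(P[...,2]<.03);print('ped',a.sum(),np.median(P[a],0),r(a))
m[:]=0;m[0:180,255:420]=1;b=m&(P[...,2]>.0025)&(P[...,2]<.01);print('foot',b.sum(),r(b))
# rays to z=.021 from dark contour
k=(im.max(2)<90)&m; k=cv2.morphologyEx(k.astype(np.uint8),cv2.MORPH_OPEN,np.ones((3,3)))
n,l,s,c=cv2.connectedComponentsWithStats(k);i=1+s[1:,4].argmax();v,u=np.nonzero(l==i)
D=np.stack([(u-z['K'][0,2])/z['K'][0,0],(v-z['K'][1,2])/z['K'][1,1],u*0+1.],-1)@z['W'][:3,:3].T
X=z['W'][:3,3]+D*((.021-z['W'][2,3])/D[:,2])[:,None];print('dark',len(u),cv2.minAreaRect(X[:,:2].astype(np.float32)*1000))
E
```

```text
t: 4.82
tcp_pos: [0.5074, 0.1725, 0.4794]
eef_rot: [0.995, 0.095, -0.0, 0.0]
force: [0.8, 0.8, -0.7]
gripper_width: 0.0882
grasp_force: 0.0
ped 4472 [ 0.60025724 -0.18474565  0.02178809] ((597.6585083007812, -184.45819091796875), (40.00441360473633, 103.95601654052734), 73.72522735595703)
foot 10535 ((592.3212890625, -187.81069946289062), (177.43563842773438, 177.43533325195312), 11.254576683044434)
dark 2102 ((579.4435424804688, -178.9054412841797), (38.57943344116211, 65.89044952392578), 74.5473403930664)
```

View pics/w2.png

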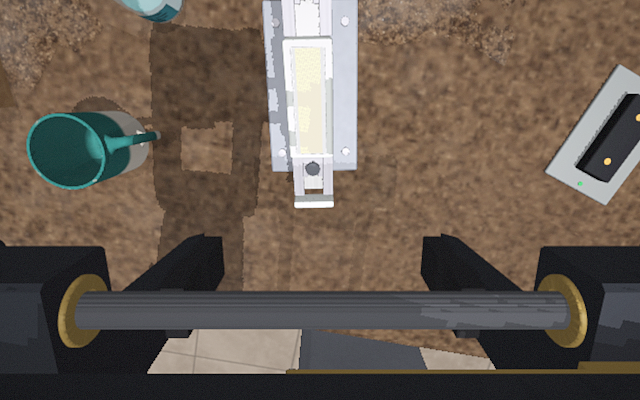

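The wrist view shows the bar: lower flange at (313,200), lower stud in its keyhole at (313,168), housing from row 38 to 158 around column 308; mug at (90,150). The pedestal fits as 40 x 104 at (0.598,-0.185), yaw -16.3°.

Run:
```python
from h import *
z=np.load("w2.npz");P=cloud(z['d'],z['K'],z['W']);im=z['im']
b=lambda m,e=0:m
m=np.zeros(im.shape[:2],bool);m[42:150,288:330]=1
q=P[m];
# plane fit to lamp face
A=np.c_[q[:,:2],np.ones(len(q))]
k=np.ones(len(q),bool)
for _ in range(5):
    c=np.linalg.lstsq(A[k],q[k,2],rcond=None)[0];r=q[:,2]-A@c;k=abs(r)<max(.003,2*r[k].std()) if _<2 else abs(r)<.003
n=np.array([-c[0],-c[1],1]);n/=np.linalg.norm(n)
print('n',n,'slope',np.degrees(np.arccos(n[2])),'yaw',np.degrees(np.arctan2(-n[1],-n[0])),k.mean())
yaw=np.arctan2(-n[1],-n[0])
def frame(yaw):
    s=np.radians(15);x=np.array([np.cos(s)*np.cos(yaw),np.cos(s)*np.sin(yaw),np.sin(s)]);y=np.array([-np.sin(yaw),np.cos(yaw),0]);return np.c_[x,y,np.cross(x,y)]
m[:]=0;m[0:215,255:365]=1
Q=P[m];C=q[k].mean(0)
for it in range(3):
    F=frame(yaw);L=(Q-C)@F
    t=L[abs(L[:,2])<.004]          # lamp face points (±4mm)
    t=t[(abs(t[:,0])<.09)]
    rr=cv2.minAreaRect((t[:,:2]*1000).astype(np.float32));
    a=rr[2]; a=a-90 if a>45 else a; print(rr,len(t)); yaw+=np.radians(a)
F=frame(yaw);L=(Q-C)@F;t=L[(abs(L[:,2])<.004)&(abs(L[:,0])<.09)]
cx=(np.percentile(t[:,:2],.5,0)+np.percentile(t[:,:2],99.5,0))/2
print('ext',np.percentile(t[:,:2],[.5,99.5],0))
O=C+F@[cx[0],cx[1],np.median(t[:,2])-.014];print('barcentre',O,'yaw',np.degrees(yaw))
# all points in bar axes
L=(Q-O)@F;g=(abs(L[:,1])<.03)
h=L[g&(L[:,0]<-.06)&(L[:,2]>-.03)];
for lo in range(-130,-60,5):
    s=h[(h[:,0]*1000>=lo)&(h[:,0]*1000<lo+5)]
    if len(s):print(lo,len(s),np.percentile(s[:,2]*1000,[5,50,95]).round(1),np.percentile(s[:,1]*1000,[2,98]).round(1))
print('lower_end',O+F@[-.12,0,-.004], 'foot of rail')
zz=(Q[:,2]>.006)&(Q[:,2]<.014);print('footpts',Q[zz].min(0),cv2.minAreaRect((Q[zz][:,:2]*1000).astype(np.float32)))
```

```text
n [-0.25235076 -0.04564564  0.96655862] slope 14.859270430169687 yaw 10.252899309498234 0.9757495590828924
((-6.409107208251953, -0.7203712463378906), (111.57715606689453, 43.88087463378906), 1.9153006076812744) 5470
((-6.4225006103515625, -0.5620975494384766), (111.5771713256836, 43.83494567871094), 0.12228912115097046) 5470
((-6.423656463623047, -0.5508174896240234), (111.57716369628906, 43.83488464355469), 0.0041289543733000755) 5470
ext [[-0.06096084 -0.02196673]
 [ 0.04865372  0.02091519]]
barcentre [0.57195408 0.19737156 0.1036921 ] yaw 12.29461799270378
-125 4 [2.3 2.6 3.2] [-20.    4.8]
-120 124 [3.5 4.5 5.6] [-20.8  20.9]
-115 391 [-11.4  -2.3   4.9] [-21.4  20.8]
-110 96 [-15.8 -10.5  -9.3] [-21.9  21.6]
-105 151 [-16.1 -12.   -9.7] [-20.8  21.1]
-100 147 [-16.3 -14.1  -9.3] [-20.8  20.8]
-95 146 [-16.2 -11.6  -9.6] [-20.8  21.8]
-90 110 [-13.9 -10.5  -9.2] [-20.9  21.5]
-85 140 [-11.2 -10.   -4. ] [-20.9  20.3]
-80 158 [-11.3  -9.7  -3.7] [-20.8  20.9]
-75 191 [-11.3  -9.9  -3.9] [-20.2  21.6]
-70 165 [-11.4 -10.2  -6. ] [-20.8  20.3]
-65 1 [-10.3 -10.3 -10.3] [-21.1 -21.1]
lower_end [0.45971287 0.17291006 0.06877011] foot of rail
footpts [0.47592332 0.12557264 0.00656329] ((583.0252685546875, 199.81771850585938), (198.69827270507812, 110.00115966796875), 12.19914436340332)
```

```bash
cat >> h.py <<'E'
def frame(yaw,s=np.radians(15)):
    x=np.array([np.cos(s)*np.cos(yaw),np.cos(s)*np.sin(yaw),np.sin(s)]);y=np.array([-np.sin(yaw),np.cos(yaw),0]);return np.c_[x,y,np.cross(x,y)]
O=np.array([.5720,.1974,.1025]); F=frame(np.radians(12.3))  # measured, z pulled part way to nominal
def todo(tcp,Rt=None):
    s=arm.observe();R=Rn.from_quat(s["eef_rot"]).as_matrix()
    print("shift units",(R.T@(np.array(tcp)-s["tcp_pos"])/.025).round(2))
    if Rt is not None:print("turn units",(np.degrees(Rn.from_matrix(R.T@Rt).as_rotvec())/6).round(2))
T=F@np.diag([1,-1,-1]) # tool: x along bar, z into the face
E
python3 -m jog '[{"xyz":[0,0,0],"turn":[0,0,-0.23],"fingers":0},{"xyz":[0,0,0],"turn":[0,0.9,0],"fingers":0},{"xyz":[0,0,0],"turn":[0,0.8,0],"fingers":0},{"xyz":[0,0,0],"turn":[0,0.8,0],"fingers":0},{"xyz":[0,0,0],"turn":[0,0,0],"fingers":0}]'
python3 -c "
from h import *
todo(O+F@[-.146,0,-.006+.166],T)"
```

```text
t: 5.5
tcp_pos: [0.5071, 0.1725, 0.4797]
eef_rot: [0.986, 0.106, 0.13, -0.014]
force: [-0.1, -0.9, 0.2]
gripper_width: 0.0402
grasp_force: 0.0
shift units [-7.09 -0.42  8.89]
turn units [ 0.    0.   -0.01]
```

```bash
python3 -m jog '[{"xyz":[-0.9,-0.05,0.75],"turn":[0,0,0],"fingers":0},{"xyz":[-0.9,-0.05,0.75],"turn":[0,0,0],"fingers":0},{"xyz":[-0.9,-0.05,0.75],"turn":[0,0,0],"fingers":0},{"xyz":[-0.9,-0.05,0.75],"turn":[0,0,0],"fingers":0},{"xyz":[-0.9,-0.05,0.75],"turn":[0,0,0],"fingers":0},{"xyz":[-0.9,-0.05,0.75],"turn":[0,0,0],"fingers":0},{"xyz":[-0.9,-0.05,0.75],"turn":[0,0,0],"fingers":0},{"xyz":[-0.79,-0.05,0.75],"turn":[0,0,0],"fingers":0},{"xyz":[0,0,0.9],"turn":[0,0,0],"fingers":0},{"xyz":[0,0,0.9],"turn":[0,0,0],"fingers":0},{"xyz":[0,0,0.9],"turn":[0,0,0],"fingers":0},{"xyz":[0,0,0.2],"turn":[0,0,0],"fingers":0},{"xyz":[0,0,0],"turn":[0,0,0],"fingers":0}]'
python3 - <<'E'
from h import *
todo(O+F@[-.146,0,-.006+.166],T)
print(arm.observe()["joints"].round(2))
im,d,K,W=snap("wrist");np.savez("w3.npz",im=im,d=d,K=K,W=W)
sm,sd,_,_=snap("scene")
c=cv2.resize(sm[130:230,200:340],(560,400),interpolation=2)
cv2.imwrite("pics/w3.png",np.vstack([cv2.resize(im,(560,350)),c])[:600,:,::-1])
E
```

```text
t: 7.12
tcp_pos: [0.3944, 0.1586, 0.219]
eef_rot: [0.986, 0.106, 0.129, -0.014]
force: [-0.3, 0.1, -0.2]
gripper_width: 0.0001
grasp_force: 0.0
shift units [-0.02 -0.01 -0.02]
turn units [ 0.    0.01 -0.01]
[0.09 0.06 2.2  0.05 0.63 1.41]
```

View pics/w3.png

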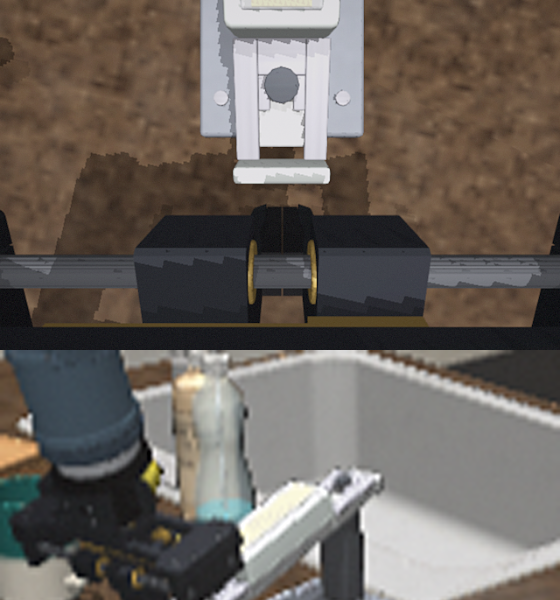

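The fingers stand centred behind the flange, at (282,175) in the scaled wrist view; the stud (281,85) is at the slot end. I'll check the gap in tool axes.

```bash
cat >> h.py <<'E'
def toolpts(d,K):
    P=cloud(d,K,np.array(arm.camera_model("wrist")["tool_from_camera"]));return P*1000
def stat(d,K):
    P=toolpts(d,K).reshape(-1,3);P=P[(abs(P[:,1])<30)&(P[:,2]>80)]
    for lo in range(-12,140,4):
        s=P[(P[:,0]>=lo)&(P[:,0]<lo+4)&(P[:,2]<200)]
        if len(s)>5:print(lo,len(s),'z',np.percentile(s[:,2],[3,50,97]).round(1),'y',np.percentile(s[:,1],[1,99]).round(1))
E
python3 -c "
from h import *
z=np.load('w3.npz');stat(z['d'],z['K'])"
```

```text
-12 39 z [108.5 117.4 121.5] y [-8.   7.3]
-8 504 z [105.6 120.2 156.4] y [-8.   7.3]
-4 139 z [ 99.3 108.5 158.5] y [-8.   7.4]
0 172 z [ 95.7 104.9 159.6] y [-8.   7.3]
4 212 z [ 91.1 101.7 160.8] y [-8.   7.4]
8 3266 z [ 95.3 138.4 162.8] y [-12.7  12.2]
12 210 z [ 81.7 119.  158.9] y [-12.4  11.6]
16 145 z [80.2 82.3 87.9] y [-8.1  7.3]
20 778 z [80.2 83.6 85.1] y [-7.9  7.2]
24 2548 z [ 80.7  85.  154.9] y [-19.8  18.7]
28 1790 z [ 81.2 153.1 154.8] y [-21.5  20.5]
32 9167 z [ 80.4  88.7 168.7] y [-29.4  29.4]
36 569 z [167.6 168.9 174.5] y [-22.3  21.3]
40 946 z [167.8 169.9 174.7] y [-21.8  20.8]
44 960 z [167.6 170.4 174.6] y [-22.  21.]
48 989 z [167.7 169.7 174.6] y [-22.   20.9]
52 1032 z [167.7 170.5 174.6] y [-21.9  20.8]
56 1011 z [167.6 169.1 174.3] y [-22.2  20.9]
60 1044 z [162.1 168.6 173.9] y [-22.   20.9]
64 1106 z [161.8 168.2 169.9] y [-22.   20.6]
68 1119 z [161.7 168.1 169.7] y [-22.   20.9]
72 1140 z [161.8 168.3 169.8] y [-21.9  20.9]
76 1119 z [167.1 168.7 169.8] y [-22.   20.9]
80 1216 z [167.5 168.6 169.9] y [-22.   20.9]
84 1217 z [167.3 168.6 169.9] y [-22.1  20.7]
88 2784 z [145.2 149.7 169.4] y [-21.2  20.2]
92 1967 z [143.2 145.5 147.1] y [-21.7  20.6]
96 1025 z [142.5 144.1 147.1] y [-22.1  20.8]
```

```bash
python3 -m jog '[{"xyz":[0.25,0,0],"turn":[0,0,0],"fingers":0},{"xyz":[0.2,0,0],"turn":[0,0,0],"fingers":0},{"xyz":[0.15,0,0],"turn":[0,0,0],"fingers":0},{"xyz":[0.15,0,0],"turn":[0,0,0],"fingers":0},{"xyz":[0.15,0,0],"turn":[0,0,0],"fingers":0},{"xyz":[0.15,0,0],"turn":[0,0,0],"fingers":0},{"xyz":[0.15,0,0],"turn":[0,0,0],"fingers":0},{"xyz":[0.1,0,0],"turn":[0,0,0],"fingers":0},{"xyz":[0.05,0,0],"turn":[0,0,0],"fingers":0},{"xyz":[0,0,0],"turn":[0,0,0],"fingers":0}]'
python3 - <<'E'
from h import *
im,d,K,W=snap("wrist");np.savez("w4.npz",im=im,d=d,K=K,W=W);P=toolpts(d,K)
cv2.imwrite("pics/w4.png",im[:,:,::-1])
for nm in("w3","w4"):
    z=np.load(nm+".npz");P=toolpts(z['d'],z['K']);im=z['im']
    g=im.astype(int);m=(g.max(2)<150)&(abs(P[...,1])<14)&(P[...,0]>20)&(P[...,0]<85)&(P[...,2]>158)&(P[...,2]<166)
    q=P[m];print(nm,'stud',m.sum(),np.percentile(q,[2,98],0).round(1).tolist() if m.sum() else '')
    m=(g.min(2)>140)&(abs(P[...,1])<22)&(P[...,0]>5)&(P[...,0]<45)&(P[...,2]<157)&(P[...,2]>148);q=P[m];print('flange',np.percentile(q,[2,98],0).round(1).tolist())
    m=(abs(P[...,1])<18)&(P[...,0]>60)&(P[...,2]<146.5)&(P[...,2]>140);print('housing start',np.percentile(P[m],[1],0).round(1))
E
```

```text
t: 8.48
tcp_pos: [0.4263, 0.1656, 0.2277]
eef_rot: [0.986, 0.106, 0.13, -0.014]
force: [-1.0, 0.1, -1.5]
gripper_width: 0.0004
grasp_force: 0.4
w3 stud 1560 [[33.1, -11.4, 158.7], [75.3, 11.2, 165.3]]
flange [[26.2, -20.9, 152.5], [33.4, 19.9, 156.1]]
housing start [[ 89.9 -17.6 142.4]]
w4 stud 1177 [[27.3, -8.0, 161.4], [75.6, 6.9, 164.4]]
flange [[12.5, -21.0, 152.5], [19.4, 20.0, 155.3]]
housing start [[ 76.6 -17.6 142.4]]
```

View pics/w4.png

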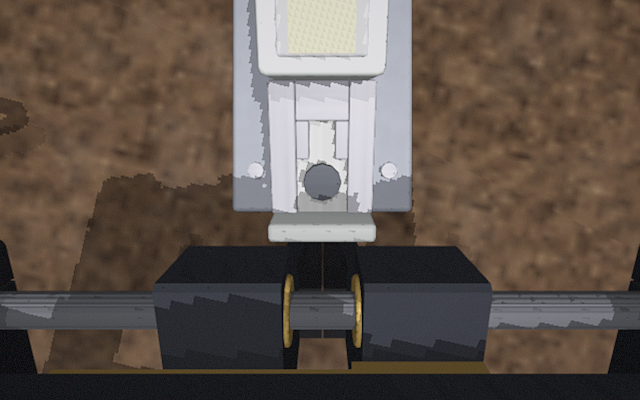

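Run:
```python
from h import *
M=np.array(arm.camera_model("wrist")["tool_from_camera"])
for nm,(u0,v0) in(("w3",(321,97)),("w4",(322,182))):
    z=np.load(nm+".npz");K=z['K'];g=z['im'].astype(int).max(2)
    m=(g<150).astype(np.uint8);m[:v0-24]=0;m[v0+24:]=0;m[:,:u0-24]=0;m[:,u0+24:]=0
    n,l,s,c=cv2.connectedComponentsWithStats(m);i=1+s[1:,4].argmax();u,v=c[i]
    D=M[:3,:3]@[(u-K[0,2])/K[0,0],(v-K[1,2])/K[1,1],1];print(nm,s[i],c[i],((M[:3,3]+D*((.162-M[2,3])/D[2]))*1000).round(1))
```

```text
w3 [ 297   76   48   45 1327] [321.24717408  97.02336096] [ 68.6  -0.8 162. ]
w4 [ 303  162   38   42 1186] [321.51011804 182.33726813] [ 34.8  -0.7 162. ]
```

```bash
python3 -m jog '[{"xyz":[0.05,0,0],"turn":[0,0,0],"fingers":0},{"xyz":[0.04,0,0],"turn":[0,0,0],"fingers":0},{"xyz":[0,0,0],"turn":[0,0,0],"fingers":0},{"xyz":[-0.2,0,0],"turn":[0,0,0],"fingers":0},{"xyz":[-0.2,0,0],"turn":[0,0,0],"fingers":0},{"xyz":[0,0,-0.6],"turn":[0,0,0],"fingers":0.5},{"xyz":[0,0,-0.8],"turn":[0,0,0],"fingers":1},{"xyz":[0,0,-0.8],"turn":[0,0,0],"fingers":1},{"xyz":[0,0,0],"turn":[0,0,0],"fingers":1},{"xyz":[0,0,0],"turn":[0,0,0],"fingers":1}]'
python3 - <<'E'
from h import *
M=np.array(arm.camera_model("wrist")["tool_from_camera"])
im,d,K,W=snap("wrist");np.savez("w5.npz",im=im,d=d,K=K,W=W);P=toolpts(d,K)
y=abs(P[...,1])<17
m=y&(P[...,0]>60)&(P[...,2]<202)&(P[...,2]>194);q=P[m]
print('housing',np.percentile(q,[1,50,99],0).round(1).tolist())
m=(im.min(2)>140)&(abs(P[...,1])<30)&(P[...,0]>5)&(P[...,0]<60)&(P[...,2]<213)&(P[...,2]>203);print('flange',np.percentile(P[m],[2,98],0).round(1).tolist())
m=(im.max(2)<150)&(P[...,2]<223)&(P[...,2]>213)&(abs(P[...,1])<14)&(P[...,0]>10)&(P[...,0]<80)
n,l,s,c=cv2.connectedComponentsWithStats(m.astype(np.uint8))
for i in range(1,n):
    if s[i,4]>100:
        u,v=c[i];D=M[:3,:3]@[(u-K[0,2])/K[0,0],(v-K[1,2])/K[1,1],1];print(s[i],((M[:3,3]+D*((.217-M[2,3])/D[2]))*1000).round(1))
E
```

```text
t: 9.78
tcp_pos: [0.4048, 0.1609, 0.2783]
eef_rot: [0.986, 0.106, 0.13, -0.014]
force: [0.0, 0.2, -1.5]
gripper_width: 0.0486
grasp_force: 0.0
housing [[87.0, -16.7, 196.9], [99.5, -0.1, 198.8], [111.3, 16.6, 201.8]]
flange [[23.1, -21.1, 207.1], [30.3, 20.1, 212.0]]
[309 132  27  28 589] [ 43.2  -0.6 217. ]
[299 167  49   4 149] [3.05e+01 1.00e-01 2.17e+02]
```

```bash
python3 -m jog '[{"xyz":[0.8,-0.02,0],"turn":[0,0,0],"fingers":1},{"xyz":[0.95,0,0],"turn":[0,0,0],"fingers":1},{"xyz":[0.95,0,0],"turn":[0,0,0],"fingers":1},{"xyz":[0.95,0,0],"turn":[0,0,0],"fingers":1},{"xyz":[0.95,0,0],"turn":[0,0,0],"fingers":1},{"xyz":[0.82,0,0],"turn":[0,0,0],"fingers":1},{"xyz":[0.3,0,0],"turn":[0,0,0],"fingers":1},{"xyz":[0,0,0.7],"turn":[0,0,0],"fingers":1},{"xyz":[0,0,0.7],"turn":[0,0,0],"fingers":1},{"xyz":[0,0,0.6],"turn":[0,0,0],"fingers":1},{"xyz":[0,0,0.4],"turn":[0,0,0],"fingers":1},{"xyz":[0,0,0.18],"turn":[0,0,0],"fingers":1},{"xyz":[0,0,0],"turn":[0,0,0],"fingers":1},{"xyz":[0,0,0],"turn":[0,0,0],"fingers":1}]'
python3 - <<'E'
from h import *
todo(O+F@[.0228,0,.147],T)
im,d,K,W=snap("wrist");sm,_,_,_=snap("scene")
cv2.imwrite("pics/w6.png",np.vstack([cv2.resize(im,(480,300)),cv2.resize(sm[130:230,190:350],(480,300),interpolation=2)])[:,:,::-1])
E
```

```text
t: 11.58
tcp_pos: [0.5563, 0.1944, 0.2541]
eef_rot: [0.986, 0.106, 0.13, -0.014]
force: [-0.4, -0.3, -0.7]
gripper_width: 0.0881
grasp_force: 0.0
shift units [-0.04  0.01  0.14]
turn units [ 0.   -0.01 -0.01]
```

View pics/w6.png

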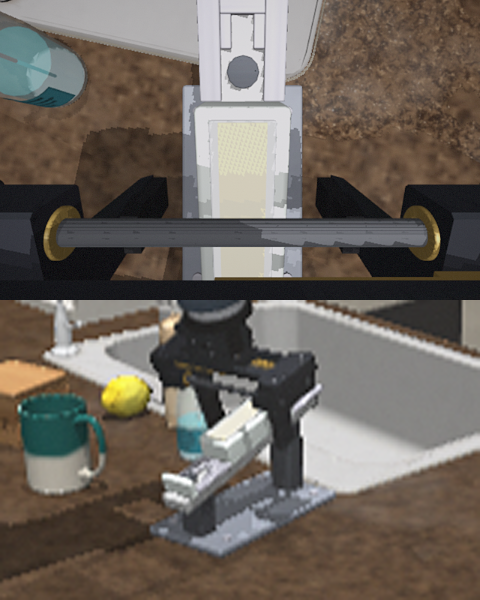

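The open fingers straddle the housing evenly, and the upper stud (242,70 in the scaled view) stands in the wide part. I'll grip and lift straight along the rail normal.

```bash
python3 -m jog '[{"xyz":[0,0,0],"turn":[0,0,0],"fingers":0.6},{"xyz":[0,0,0],"turn":[0,0,0],"fingers":0.5},{"xyz":[0,0,0],"turn":[0,0,0],"fingers":0.3},{"xyz":[0,0,0],"turn":[0,0,0],"fingers":0.3},{"xyz":[0,0,0],"turn":[0,0,0],"fingers":0.3},{"xyz":[0,0,0],"turn":[0,0,0],"fingers":0.3},{"xyz":[0,0,-0.1],"turn":[0,0,0],"fingers":0.3},{"xyz":[0,0,-0.2],"turn":[0,0,0],"fingers":0.3},{"xyz":[0,0,-0.3],"turn":[0,0,0],"fingers":0.3},{"xyz":[0,0,-0.6],"turn":[0,0,0],"fingers":0.3},{"xyz":[0,0,-0.8],"turn":[0,0,0],"fingers":0.3},{"xyz":[0,0,-0.8],"turn":[0,0,0],"fingers":0.3},{"xyz":[0,0,-0.8],"turn":[0,0,0],"fingers":0.3},{"xyz":[0,0,0],"turn":[0,0,0],"fingers":0.3}]' 25
python3 - <<'E'
from h import *
im,d,K,W=snap("wrist");P=toolpts(d,K)
m=(abs(P[...,1])<26)&(P[...,0]>20)&(P[...,0]<90)&(P[...,2]<150)&(P[...,2]>125)
q=P[m];print(len(q),np.percentile(q,[1,50,99],0).round(1).tolist())
f=np.load("w1.npz")
yaw=np.radians(-16.3);x=np.array([np.cos(yaw),np.sin(yaw),0]);y=np.array([np.sin(yaw),-np.cos(yaw),0])
Rt=np.c_[x,y,[0,0,-1]]
todo([.5977,-.1845,.021+.014+.147+.06],Rt)
E
```

```text
t: 13.42
tcp_pos: [0.5337, 0.1895, 0.3432]
eef_rot: [0.985, 0.106, 0.132, -0.014]
force: [0.4, 0.4, -2.4]
gripper_width: 0.044
grasp_force: 25.0
13277 [[20.4, -21.5, 132.9], [39.2, -0.5, 134.9], [55.0, 20.8, 145.6]]
shift units [-1.68 15.16  3.68]
turn units [-0.63 -2.47  4.73]
```

```bash
python3 -m jog '[{"xyz":[0,0,0],"turn":[0,-0.82,0],"fingers":0.3},{"xyz":[0,0,0],"turn":[0,-0.82,0],"fingers":0.3},{"xyz":[0,0,0],"turn":[0,-0.85,0],"fingers":0.3},{"xyz":[0,0,0],"turn":[0,0,0.95],"fingers":0.3},{"xyz":[0,0,0],"turn":[0,0,0.95],"fingers":0.3},{"xyz":[0,0,0],"turn":[0,0,0.95],"fingers":0.3},{"xyz":[0,0,0],"turn":[0,0,0.95],"fingers":0.3},{"xyz":[0,0,0],"turn":[0,0,0.95],"fingers":0.3},{"xyz":[0,0,0],"turn":[0,0,0],"fingers":0.3}]'
cat > dk.py <<'E'
from h import *
yaw=np.radians(-16.3);x=np.array([np.cos(yaw),np.sin(yaw),0]);y=np.array([np.sin(yaw),-np.cos(yaw),0])
Rt=np.c_[x,y,[0,0,-1]]
def go(h,bx=-.001):todo(np.array([.5977,-.1845,.021+.014+.148+h])-bx*x,Rt)
E
python3 -c "
from dk import *
go(.06)"
```

```text
t: 14.6
tcp_pos: [0.5332, 0.1893, 0.3395]
eef_rot: [0.99, -0.141, -0.0, -0.0]
force: [-0.1, -0.9, -3.0]
gripper_width: 0.0437
grasp_force: 25.0
shift units [ 6.69 13.64  3.86]
turn units [0.   0.   0.02]
```

```bash
python3 -m jog '[{"xyz":[0.3,0.6,0],"turn":[0,0,0],"fingers":0.3},{"xyz":[0.45,0.91,0],"turn":[0,0,0],"fingers":0.3},{"xyz":[0.45,0.91,0],"turn":[0,0,0],"fingers":0.3},{"xyz":[0.45,0.91,0],"turn":[0,0,0],"fingers":0.3},{"xyz":[0.45,0.91,0],"turn":[0,0,0],"fingers":0.3},{"xyz":[0.45,0.91,0],"turn":[0,0,0],"fingers":0.3},{"xyz":[0.45,0.91,0.35],"turn":[0,0,0],"fingers":0.3},{"xyz":[0.45,0.91,0.35],"turn":[0,0,0],"fingers":0.3},{"xyz":[0.45,0.91,0.35],"turn":[0,0,0],"fingers":0.3},{"xyz":[0.45,0.91,0.35],"turn":[0,0,0],"fingers":0.3},{"xyz":[0.45,0.91,0.35],"turn":[0,0,0],"fingers":0.3},{"xyz":[0.45,0.91,0.35],"turn":[0,0,0],"fingers":0.3},{"xyz":[0.45,0.91,0.35],"turn":[0,0,0],"fingers":0.3},{"xyz":[0.45,0.91,0.35],"turn":[0,0,0],"fingers":0.3},{"xyz":[0.45,0.91,0.35],"turn":[0,0,0],"fingers":0.3},{"xyz":[0.1,0.3,0.4],"turn":[0,0,0],"fingers":0.3},{"xyz":[0,0,0.31],"turn":[0,0,0],"fingers":0.3},{"xyz":[0,0,0],"turn":[0,0,0],"fingers":0.3},{"xyz":[0,0,0],"turn":[0,0,0],"fingers":0.3}]'
python3 - <<'E'
from dk import *
go(.06)
im,d,K,W=snap("wrist");P=toolpts(d,K)
m=(abs(P[...,1])<26)&(P[...,0]>20)&(P[...,0]<90)&(P[...,2]<150)&(P[...,2]>125)
q=P[m];print(len(q),np.percentile(q,[1,50,99],0).round(1).tolist())
# bar orientation in tool: long-edge points of housing + ear (z<175)
m=(abs(P[...,1])<30)&(P[...,0]>20)&(P[...,0]<140)&(P[...,2]<175)&(P[...,2]>125);q=P[m]
for a in range(20,130,15):
    s=q[(q[:,0]>=a)&(q[:,0]<a+15)];print(a,len(s),np.percentile(s[:,1:],[1,50,99],0).round(1).tolist() if len(s) else'')
# dock foot (visible part), world
Pw=cloud(d,K,W);m=(Pw[...,2]>.0025)&(Pw[...,2]<.012)&(Pw[...,0]<.75)&(abs(Pw[...,1]+.185)<.12)&(im.min(2)>120)
L=(Pw[m]-[.5977,-.1845,0])@np.c_[x,y];print('foot ext in dock axes',np.percentile(L,[.5,99.5],0))
sm,_,_,_=snap("scene")
cv2.imwrite("pics/w7.png",np.vstack([cv2.resize(im,(480,300)),cv2.resize(sm[170:290,250:442],(480,300),interpolation=2)])[:,:,::-1])
E
```

```text
t: 16.98
tcp_pos: [0.599, -0.184, 0.2441]
eef_rot: [0.99, -0.141, 0.001, -0.0]
force: [-0.3, 0.0, -2.2]
gripper_width: 0.0438
grasp_force: 25.0
shift units [-0.    0.03  0.05]
turn units [-0.01 -0.01  0.02]
13097 [[20.4, -21.8, 132.6], [38.9, -0.8, 134.7], [54.5, 20.5, 145.4]]
20 5133 [[-21.8, 132.6], [-0.5, 134.2], [20.5, 138.0]]
35 5737 [[-21.9, 132.6], [-0.8, 134.4], [20.6, 138.2]]
50 4112 [[-22.1, 134.9], [-0.8, 144.7], [20.7, 160.6]]
65 2501 [[-22.4, 157.3], [10.2, 159.0], [20.9, 161.6]]
80 4022 [[-22.3, 157.4], [4.6, 159.0], [20.8, 161.2]]
95 2352 [[-22.2, 157.4], [-0.8, 159.0], [20.7, 162.4]]
110 0 
125 0 
foot ext in dock axes [[-0.01349476 -0.04882303]
 [ 0.07409098  0.04928873]]
```

View pics/w7.png

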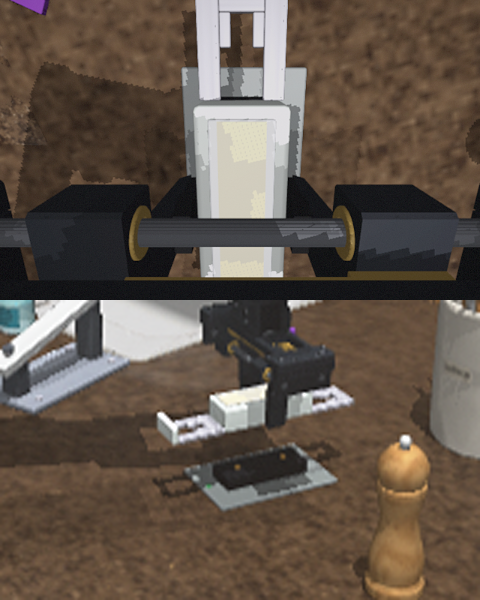

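The bar is level over the dock, aligned (dock foot symmetric about it), with about 60 mm to go.

```bash
python3 -m jog '[{"xyz":[0.02,0.06,0.5],"turn":[0,0,0.02],"fingers":0.3},{"xyz":[0,0,0.6],"turn":[0,0,0],"fingers":0.3},{"xyz":[0,0,0.5],"turn":[0,0,0],"fingers":0.3},{"xyz":[0,0,0.3],"turn":[0,0,0],"fingers":0.3},{"xyz":[0,0,0.2],"turn":[0,0,0],"fingers":0.3},{"xyz":[0,0,0.1],"turn":[0,0,0],"fingers":0.3},{"xyz":[0,0,0.04],"turn":[0,0,0],"fingers":0.3},{"xyz":[0,0,0],"turn":[0,0,0],"fingers":0.3},{"xyz":[0,0,0],"turn":[0,0,0],"fingers":0.3}]'
python3 - <<'E'
from dk import *
go(0)
im,d,K,W=snap("wrist");Pw=cloud(d,K,W);P=toolpts(d,K)
m=(Pw[...,2]>-.001)&(Pw[...,2]<.012)&(Pw[...,0]<.75)&(abs(Pw[...,1]+.185)<.12)&(im.min(2)>120)
q=P[m];print('foot in tool',np.percentile(q,[.5,99.5],0).round(1).tolist())
m=(abs(P[...,1])<26)&(P[...,0]>20)&(P[...,0]<100)&(P[...,2]<150)&(P[...,2]>125);print('bar',np.percentile(P[m],[1,99],0).round(1).tolist())
E
```

```text
t: 18.2
tcp_pos: [0.5991, -0.1865, 0.1883]
eef_rot: [0.99, -0.142, 0.001, -0.0]
force: [-0.3, 0.1, -3.0]
gripper_width: 0.0436
grasp_force: 25.0
shift units [-0.04 -0.06  0.21]
turn units [-0.   -0.01 -0.01]
foot in tool [[-74.1, -50.5, 180.8], [77.4, 47.4, 186.4]]
bar [[20.4, -21.8, 132.7], [54.5, 20.4, 145.5]]
```

Run:
```python
from dk import *
im,d,K,W=snap("wrist");P=toolpts(d,K);z0=188.3
for lo,hi in((179,185),(181,184.5),(180,186.5)):
    m=(P[...,2]>lo)&(P[...,2]<hi)&(abs(P[...,1])<70)&(abs(P[...,0])<100)&(im.min(2)>100)
    q=P[m];print(len(q),np.percentile(q,[.2,1,50,99,99.8],0).round(1).tolist())
    for s in((25,48),(-48,-25)):
        e=q[(q[:,1]>s[0])&(q[:,1]<s[1])];print('  strip',s,len(e),np.percentile(e[:,0],[.5,2,98,99.5]).round(1))
```

```text
14194 [[-74.4, -51.0, 180.6], [-73.3, -50.4, 180.9], [52.9, -2.6, 182.4], [71.7, 47.1, 183.9], [72.1, 47.8, 184.3]]
  strip (25, 48) 5735 [-73.8 -72.3  71.2  72.1]
  strip (-48, -25) 5252 [-73.9 -72.3  71.2  72. ]
13968 [[-74.4, -51.0, 181.0], [-73.3, -50.4, 181.1], [52.9, -2.6, 182.4], [71.7, 47.1, 183.9], [72.1, 47.8, 184.2]]
  strip (25, 48) 5636 [-73.8 -72.3  71.2  72.1]
  strip (-48, -25) 5162 [-73.9 -72.3  71.2  72. ]
14192 [[-74.4, -51.0, 180.6], [-73.3, -50.4, 180.9], [52.9, -2.6, 182.4], [71.7, 47.1, 183.9], [72.1, 47.8, 184.3]]
  strip (25, 48) 5734 [-73.8 -72.3  71.2  72.1]
  strip (-48, -25) 5251 [-73.9 -72.3  71.2  72. ]
```

```bash
python3 -m jog '[{"xyz":[0,-0.035,0.03],"turn":[0,0,0],"fingers":0.3},{"xyz":[0,0,0.04],"turn":[0,0,0],"fingers":0.3},{"xyz":[0,0,0.03],"turn":[0,0,0],"fingers":0.3},{"xyz":[0,0,0],"turn":[0,0,0],"fingers":0.3},{"xyz":[0,0,0],"turn":[0,0,0],"fingers":0.3}]'
python3 -m jog '[{"xyz":[0,0,0.03],"turn":[0,0,0],"fingers":0.3},{"xyz":[0,0,0],"turn":[0,0,0],"fingers":0.3}]'
python3 -m jog '[{"xyz":[0,0,0.02],"turn":[0,0,0],"fingers":0.3},{"xyz":[0,0,0],"turn":[0,0,0],"fingers":0.3}]'
```

```text
t: 18.92
tcp_pos: [0.5992, -0.1855, 0.1858]
eef_rot: [0.99, -0.142, 0.0, -0.0]
force: [-3.2, 1.9, 5.8]
gripper_width: 0.0438
grasp_force: 25.0
t: 19.18
tcp_pos: [0.5993, -0.1855, 0.1858]
eef_rot: [0.99, -0.142, 0.0, -0.0]
force: [-5.8, 2.7, 11.8]
gripper_width: 0.0437
grasp_force: 25.0
t: 19.42
tcp_pos: [0.5993, -0.1855, 0.1858]
eef_rot: [0.99, -0.142, 0.0, -0.0]
force: [-7.8, 2.8, 14.3]
gripper_width: 0.0434
grasp_force: 25.0
```

Contact made; I'll relax the pressing, then release slowly and rise.

```bash
python3 -m jog '[{"xyz":[0,0,-0.05],"turn":[0,0,0],"fingers":0.3},{"xyz":[0,0,0],"turn":[0,0,0],"fingers":0.3}]' 8
python3 -m jog '[{"xyz":[0,0,0],"turn":[0,0,0],"fingers":0.52},{"xyz":[0,0,0],"turn":[0,0,0],"fingers":0.6},{"xyz":[0,0,0],"turn":[0,0,0],"fingers":0.8},{"xyz":[0,0,0],"turn":[0,0,0],"fingers":0.9},{"xyz":[0,0,0],"turn":[0,0,0],"fingers":0.9},{"xyz":[0,0,0],"turn":[0,0,0],"fingers":0.9},{"xyz":[0,0,-0.4],"turn":[0,0,0],"fingers":0.9},{"xyz":[0,0,-0.8],"turn":[0,0,0],"fingers":0.9},{"xyz":[-0.3,0,-0.9],"turn":[0,0,0],"fingers":0.9},{"xyz":[-0.8,0,-0.9],"turn":[0,0,0],"fingers":0.9},{"xyz":[-0.8,0,-0.9],"turn":[0,0,0],"fingers":0.9},{"xyz":[-0.8,0,-0.9],"turn":[0,0,0],"fingers":0.9},{"xyz":[-0.8,0,-0.9],"turn":[0,0,0],"fingers":0.9},{"xyz":[-0.3,0,-0.9],"turn":[0,0,0],"fingers":0.9},{"xyz":[0,0,0],"turn":[0,0,0],"fingers":0.9},{"xyz":[0,0,0],"turn":[0,0,0],"fingers":0.9}]'
python3 - <<'E'
from dk import *
im,d,K,W=snap("wrist");P=cloud(d,K,W);sm,sd,sK,sW=snap("scene")
L=(P-[.5977,-.1845,0])@np.c_[x,y]*1000
box=(abs(L[...,0])<140)&(abs(L[...,1])<60)
m=box&(P[...,2]>.043)&(P[...,2]<.06);q=P[m]
print('lamp',m.sum(),np.median(q[:,2]),cv2.minAreaRect(L[m].astype(np.float32)))
A=np.c_[L[m],np.ones(m.sum())];print('tilt deg',np.degrees(np.linalg.lstsq(A,q[:,2]*1000,rcond=None)[0][:2]))
m=box&(P[...,2]>.002)&(P[...,2]<.0085)&(im.min(2)>100)&(abs(L[...,0])<82);print('foot',np.percentile(L[m],[.3,99.7],0).round(1).tolist())
cv2.imwrite("pics/w8.png",np.vstack([cv2.resize(im,(480,300)),cv2.resize(sm[170:290,250:442],(480,300),interpolation=2)])[:,:,::-1])
E
```

```text
t: 19.68
tcp_pos: [0.5993, -0.1856, 0.1858]
eef_rot: [0.99, -0.142, 0.001, -0.0]
force: [-2.2, 2.0, 6.7]
gripper_width: 0.0441
grasp_force: 8.0
t: 21.68
tcp_pos: [0.5079, -0.1589, 0.3505]
eef_rot: [0.99, -0.142, 0.001, -0.0]
force: [0.7, 0.1, -0.3]
gripper_width: 0.0794
grasp_force: 0.0
lamp 8076 0.05132453869093212 ((-36.86931610107422, 0.1582794189453125), (44.090362548828125, 161.60128784179688), 89.93218231201172)
tilt deg [ 0.30637865 -0.05974896]
foot [[-74.8, -49.7], [53.9, 49.8]]
```

View pics/w8.png

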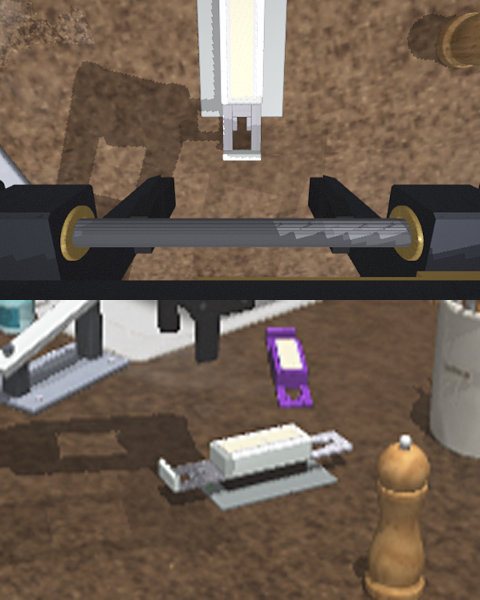

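Run:
```python
from dk import *
im,d,K,W=snap("wrist");P=cloud(d,K,W)
L=(P-[.5977,-.1845,0])@np.c_[x,y]*1000
m=(abs(L[...,1])<15)&(P[...,2]>.047)&(P[...,2]<.056)&(L[...,0]>-90)&(L[...,0]<60);print('housing x',np.percentile(L[m][:,0],[.2,1,99,99.8]))
m=(abs(L[...,1])<22)&(P[...,2]>.036)&(P[...,2]<.047)&(L[...,0]<-95);print('flange x',np.percentile(L[m][:,0],[.5,2,98,99.5]),np.median(P[m][:,2]))
m=(P[...,2]>.003)&(P[...,2]<.0085)&(L[...,0]>-90)&(L[...,0]<-40)&(abs(L[...,1])<50)&(im.min(2)>100);print('foot x',np.percentile(L[m][:,0],[.2,1]))
```

```text
housing x [-54.63684393 -53.80590909  41.00991674  41.74032729]
flange x [-119.0405719  -118.90674959 -111.27071461 -111.06057679] 0.04146406880808351
foot x [-74.56375426 -74.42484836]
```

```bash
python3 -c "
from plant import arm
print(arm.close_job())"
```

```text
the job is handed in; nothing more can be done
None
```

I pushed the light bar up the slope, let go, lifted it straight off and laid it on the charging dock, lamp side up. It is lined up and within about 1 mm of centre by the wrist camera. The job was handed in at about 22 s, and the arm never went near the mug or the pepper mill.

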